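Close the bar mould and hold it up for wrapping

TASK

Close the empty wooden bar mould on its white stand: lower the lid over the two steel pins until it rests flush, and let go of the lid. Then grip the lower half, lift the closed mould about 10 cm straight up off the stand, and finish while still holding it there, steady and level with the lid still seated, so the cook can wrap film round it. Keep the mould upright, drop nothing, and leave the film roll, the tray and the bowl where they are.

Things in the scene. Friction and masses are not known exactly. Their poses are not given: they have to be found in the camera images.
- stand: White plastic block 130 (x) x 44 (y) x 50 mm high with a foot 150 x 60 x 6 mm, fixed on the blue cutting board (board top at height 12 mm). The mould lies on its flat top and overhangs it by about 9 mm on both long sides, 30 mm at the ends, so fingers can reach past the mould's sides. Origin: centre of underside; x along its length, z up.
- mould: Lower half, loose on the stand: brown wooden block 190 (x) x 62 (y) x 24 mm high, 0.2 to 0.3 kg, three pockets in its top. Steel pins on its top at x = +-78 mm, y = 0: 10 mm thick, 20 mm tall, last 5 mm tapered. Origin: centre of underside; x along length, z up. Grip it across the 62 mm at the middle, where it balances; open fingers pass down beside the narrower lid.
- lid: Pale wooden plate 190 (x) x 52 (y) x 14 mm, 0.12 to 0.21 kg, flat on the blue board; 13 mm through holes at x = +-78 mm, y = 0; dark grip bar 70 (x) x 20 (y) x 20 mm high on its middle (bar top 34 mm above underside). Origin: centre of underside; x along length, z up. Fits either way round. Seated, its origin is 24 mm above the mould's and the pins show 6 mm.
- film_roll: Magenta roll of wrapping film with a cardboard core, lying on the table, 300 mm long (x), 54 mm diameter; origin under its middle. Leave it alone.
- tray: Dark red shallow tray 240 (x) x 170 (y) x 22 mm high, on the table; origin: centre of its underside. Leave it alone.
- bowl: White ceramic bowl, 110 mm across, 50 mm high, on the table beyond the board; origin: centre of its underside. Leave it alone.
Mind the look-alikes: they are no part of the job. Leave any green look-alike of the lid alone.

How it is judged:
By the outcome, as a careful person would: the job done as asked, in the order asked, and still so for the second after the job is handed in, while the arm keeps its last pose, push and grip.
It also fails if it takes over 58 s, if anything falls off the work surface, if the arm or the gripper's body presses on something with over 40 N, if the wrist force passes 120 N, or if a joint passes its speed limit or range.

ROBOT

A 6-joint arm with a two-finger parallel gripper is mounted at the origin on the work surface. World frame = base frame: x ahead of the robot, y to its left, z up, the work surface at z = 0. Lengths are in mm, angles in degrees, forces in N, time in s.
With the tool pointing down it reaches from about 250 to 725 mm from the base axis. Payload 4 kg.
Tool frame: the origin (TCP) lies on the mounting face of the last link; the fingertips stand 173 mm ahead of it and the grasp point (between the pads) lies 155 mm ahead of it (manip.grasp_offset is the distance from the TCP to the grasp point, in mm); z points along the fingers, y is the line along which they close (so a half turn about z gives the same grasp; the last joint's range is limited). The gripper opens to 85 mm and grips with 20 to 120 N. Pads are 22 mm wide; open, the fingers measure 114 mm over their backs; the gripper's body (76 mm by 85 mm) begins 54 mm behind the grasp point. The pads swing forward as they close: fully open they stand 13 mm farther back than shut.
Start: joints at [-74.542, 13.785, 0.286, 76.501, 0, 90], TCP at [133.268, -481.913, 404.706] pointing down, gripper open.
Joint ranges: [-155.79, 155.79], [-60.16, 107.12], [-62.33, 73.08], [-114, 123.19], [-81.49, 82.49], [-180, 180]. Speed limits (degrees/s): [159.86, 159.86, 180, 180, 180, 180].

INTERFACE

Orientations are given as a 3x3 rotation matrix whose columns are the frame's x, y, z axes.
In Python, from workcell import manip gives the robot as it stands.
- The arm moves only by the tool move_arm, never from a script. Its argument "deltas" is a list that holds one entry, the list of rows, each a list of 5 numbers: the shift along the world's x, y, z in mm, then the turn about the world's z in rad, then the opening, from 0 (shut) to 1 (fully open). In form: [[[dx, dy, dz, spin, jaw], ...]]. A call has exactly 5 rows; each row shifts and turns the commanded pose from where the row before left it; what a row does not reach is not made up. A row lasts 1/10 s, in which the tool goes at most 50 mm and 8.59 degrees, less where a joint would pass 70% of its speed; a pose out of reach is approached as far as the arm can. A call with a gripper value outside its range is refused whole. The fingers move at their own pace and stop on an object; "grip_force" is the grip in N (left out, the last holds). Time passes only in rows, so rows that do not move let the fingers close, or fill a call up. It gives the time, the measured TCP pose, the force, the opening and the grip force at its end, in the units of the state.
- manip.observe(): the state, without advancing time (a new reading comes with each control period).
- manip.grab_frame(name): name is "side" or "top" or "wrist"; returns (picture, depth): 384x512x3 uint8, red, green, blue; 384x512 float32, mm along the optical axis (not along the pixel's ray), 0 where there is no reading.
- manip.camera_model(name): a dict with "mtx" (3x3 intrinsics, pixels), "origin" and "orientation" of the camera in the world; the wrist camera has in their place "tool_from_camera" (4x4, takes a point from camera to tool coordinates, whose origin is the TCP and whose axes are the flange's). Camera axes: x right, y down, z forward; pixel columns grow to the right and rows downward; lengths in mm; the calibration is good to about 2 mm. A picture is of the moment at which its call begins: read the wrist's pose just before it. camera_model takes no time and is no camera call.
- manip.hand_in(): hands the job in; it is judged then, once.
The state is a dict: "t": time; "joints": joint angles; "dq": joint speeds; "joint_efforts": joint torques, N m; "ee_pos": TCP position; "ee_rot": TCP orientation; "ft_force": force on the tool from outside, world axes, zero at the start; "ft_torque": the same for the moment, N m; "gripper_width": finger opening in mm; "finger_force": force on a finger pad.
Only numpy, scipy, OpenCV 4.12 (cv2) and the standard library are available. Lean on these libraries where they do the work, as an engineer would, in place of code of your own. Each camera call takes 0.05 s, during which the arm holds its last target. There are 200 camera calls.

## Working session

There is one attempt and no reset: what is moved stays moved. The work goes in short steps, Python scripts to look and compute and a tool call to move; the robot and the scene stay as the last step left them, time stands still between calls to the robot, and variables do not carry over. Pictures are saved under pics/ and viewed, at most 10 in all, crops included, and the job is handed in when it is done.

Besides the shell and the picture viewer there is one more tool, called after "Call:" by a JSON object that holds its "api" and its "payload". move_arm: Moves the arm, as the interface text tells. Its arguments: {"type":"object","properties":{"deltas":{"type":"array","items":{"type":"array","items":{"type":"array","items":{"type":"number"}}}},"grip_force":{"type":"number"}},"required":["deltas"]}

```bash
mkdir -p pics; ls; cat > h.py <<'E'
import numpy as np, cv2
from workcell import manip
def save(n,im): cv2.imwrite('pics/'+n,cv2.cvtColor(im,cv2.COLOR_RGB2BGR))
def cam(name,s=None):
    c=manip.camera_model(name); K=np.array(c['mtx'])
    if 'origin' in c: return K,np.array(c['orientation']),np.array(c['origin'])
    s=s or manip.observe(); T=np.array(c['tool_from_camera']); R=np.array(s['ee_rot'])
    return K,R@T[:3,:3],R@T[:3,3]+np.array(s['ee_pos'])
def onplane(C,uv,z):
    K,R,o=C; uv=np.atleast_2d(uv).astype(float)
    d=(R@np.linalg.inv(K)@np.c_[uv,np.ones(len(uv))].T).T
    return o+d*((z-o[2])/d[:,2])[:,None]
def cloud(C,dep):
    K,R,o=C; v,u=np.indices(dep.shape)
    p=np.stack([(u-K[0,2])/K[0,0]*dep,(v-K[1,2])/K[1,1]*dep,dep],-1)
    return p@R.T+o
E
python3 - <<'E'
from h import *
s=manip.observe(); print(s)
for n in('top','side'):
    im,d=manip.grab_frame(n); save(n+'0.png',im); np.savez(n+'0.npz',im=im,d=d)
    print(n,manip.camera_model(n))
a=cv2.imread('pics/top0.png');b=cv2.imread('pics/side0.png')
E
```

```text
pics
{'t': 0.0, 'joints': array([-7.45425231e+01,  1.38324536e+01,  2.14881057e-01,  7.65013213e+01,
        1.15685694e-04,  9.00003244e+01]), 'dq': array([ 0.00737348, -0.04688363, -0.04684568,  0.1167187 , -0.00615462,
       -0.01411908]), 'joint_efforts': array([-1.41318492e-04, -3.72316110e+01,  2.52408868e+01,  1.68390427e-02,
        1.57566969e-04, -2.79268043e-06]), 'ee_pos': array([ 133.19254941, -481.66370085,  403.8181278 ]), 'ee_rot': array([[ 9.63830034e-01,  2.66517096e-01, -5.51112892e-04],
       [ 2.66517666e-01, -9.63827957e-01,  2.00056718e-03],
       [ 2.00734315e-06, -2.07508806e-03, -9.99997847e-01]]), 'ft_force': array([0.51373332, 0.71723945, 0.78565326]), 'ft_torque': array([ 0.0447132 , -0.04542404, -0.00303796]), 'finger_force': 0.0, 'gripper_width': 85.37278756398504}
top {'mtx': array([[467.0691859 ,   0.        , 252.70266575],
       [  0.        , 467.0691859 , 194.36763195],
       [  0.        ,   0.        ,   1.        ]]), 'origin': array([ 197.45394   ,  -40.3474975 , 1788.61613432]), 'orientation': array([[-0.01945287, -0.98611676,  0.16491006],
       [-0.99977392,  0.02060193,  0.00526004],
       [-0.00858448, -0.16477045, -0.98629458]])}
side {'mtx': array([[406.96886907,   0.        , 260.41632414],
       [  0.        , 406.96886907, 191.66775906],
       [  0.        ,   0.        ,   1.        ]]), 'origin': array([  26.15792186,  995.10350301, 1037.79928213]), 'orientation': array([[-0.91692472, -0.25112135,  0.31014049],
       [-0.39885978,  0.60134355, -0.69231265],
       [-0.0126465 , -0.75850115, -0.65154897]])}
```

View pics/top0.png

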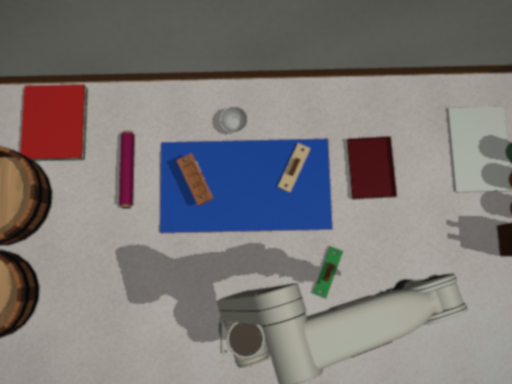

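View pics/side0.png

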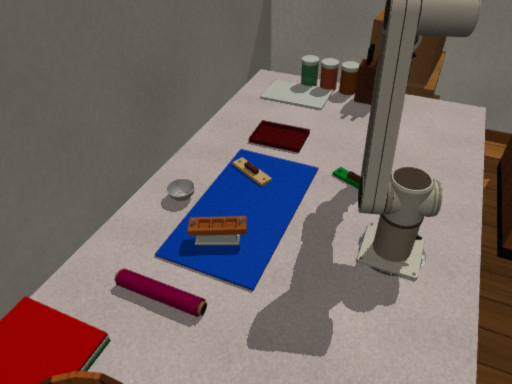

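Top view: the pale lid is at about (294,167) on the blue board. The brown mould is on its stand at (195,179). The green look-alike at (327,272) is off the board and is not the one meant: the lid is described as pale and lying on the board. The side view agrees (lid 252,171; mould 217,226).

```bash
python3 - <<'E'
from h import *
z=np.load('top0.npz');im,d=z['im'],z['d'];C=cam('top');P=cloud(C,d)
hsv=cv2.cvtColor(im,cv2.COLOR_RGB2HSV)
for name,(u0,v0,u1,v1) in dict(lid=(270,135,318,198),mould=(168,145,222,212)).items():
    sub=hsv[v0:v1,u0:u1]; m=~((sub[...,0]>100)&(sub[...,0]<130)&(sub[...,1]>120))
    m=m.astype(np.uint8); n,l,st,_=cv2.connectedComponentsWithStats(m); k=1+np.argmax(st[1:,4]); m=l==k
    Q=P[v0:v1,u0:u1][m]; print(name,st[k],'z pct',np.percentile(Q[:,2],[5,25,50,75,95]))
    v,u=np.nonzero(m); uv=np.c_[u+u0,v+v0]
    zp=26 if name=='lid' else 86
    W=onplane(C,uv,zp)[:,:2].astype(np.float32); r=cv2.minAreaRect(W); print(r, W.mean(0), cv2.boxPoints(r).round(0).tolist())
print('board z',P[220:228,180:300,2].mean())
c=cv2.resize(im[130:215,160:320],(800,425),interpolation=cv2.INTER_CUBIC); save('crop1.png',c)
E
```

```text
lid [  7   8  34  50 791] z pct [ 9.98142233 19.77223278 24.76056271 29.28622747 46.44561323]
((596.1639404296875, -191.1669921875), (61.6286506652832, 199.28326416015625), 63.659698486328125) [ 595.45386 -190.94307] [[493.0, -175.0], [672.0, -263.0], [699.0, -208.0], [521.0, -119.0]]
mould [  8   8  38  53 984] z pct [ 9.79724314 72.0390318  79.58232224 85.23105994 91.41192353]
((546.3799438476562, 183.71966552734375), (198.17166137695312, 72.48748779296875), 24.80868911743164) [545.4577  184.40549] [[441.0, 175.0], [472.0, 109.0], [652.0, 192.0], [621.0, 258.0]]
board z 18.779878785148544
```

View pics/crop1.png

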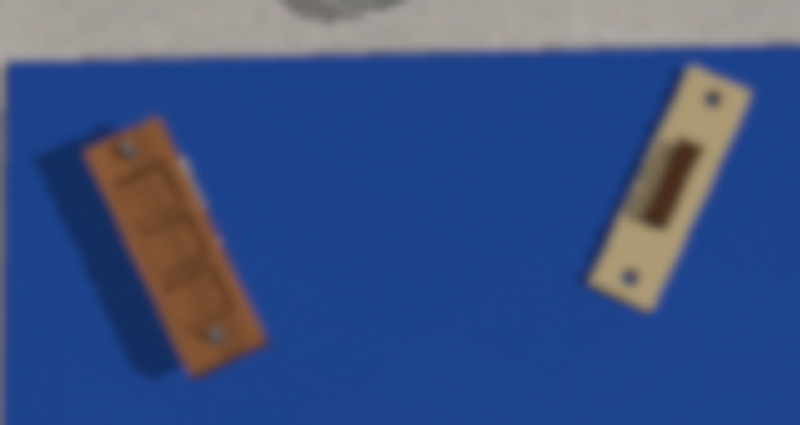

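Top-view crop: the lid is pale with two dark holes (crop 712,98 and 629,276) and a dark bar (672,185). That confirms it. The mould's pins are at crop (127,150) and (217,334). Next I move over the lid.

Call:
{"api": "move_arm", "payload": {"deltas": [[[31,19.5,0,-0.0486,1],[31,19.5,0,-0.0486,1],[31,19.5,0,-0.0486,1],[31,19.5,0,-0.0486,1],[31,19.5,0,-0.0486,1]]]}}

```text
t: 0.6
ee_pos: [289.2, -383.4, 404.3]
ee_rot: [[1.0, 0.024, -0.001], [0.024, -1.0, 0.001], [-0.001, -0.001, -1.0]]
ft_force: [0.6, -0.7, -0.2]
gripper_width: 85.4
finger_force: 0.0
```

Call:
{"api": "move_arm", "payload": {"deltas": [[[31,19.5,0,-0.0486,1],[31,19.5,0,-0.0486,1],[31,19.5,0,-0.0486,1],[31,19.5,0,-0.0486,1],[31,19.5,0,-0.0486,1]]]}}

```text
t: 1.1
ee_pos: [444.3, -285.8, 404.3]
ee_rot: [[0.976, -0.216, -0.001], [-0.216, -0.976, 0.0], [-0.001, -0.0, -1.0]]
ft_force: [-0.4, -0.7, 0.2]
gripper_width: 85.6
finger_force: 0.0
```

Call:
{"api": "move_arm", "payload": {"deltas": [[[31,19.5,0,-0.0486,1],[31,19.5,0,-0.0486,1],[31,19.5,0,-0.0486,1],[31,19.5,0,-0.0486,1],[31,19.5,0,-0.0486,1]]]}}

```text
t: 1.6
ee_pos: [582.3, -230.8, 403.9]
ee_rot: [[0.927, -0.374, 0.011], [-0.374, -0.927, 0.032], [-0.002, -0.034, -0.999]]
ft_force: [-0.2, -0.3, 0.3]
gripper_width: 85.1
finger_force: 0.0
```

Call:
{"api": "move_arm", "payload": {"deltas": [[[0,0,0,0,1],[0,0,0,0,1],[0,0,0,0,1],[0,0,0,0,1],[0,0,0,0,1]]]}}

```text
t: 2.1
ee_pos: [580.0, -233.1, 405.1]
ee_rot: [[0.926, -0.378, 0.012], [-0.378, -0.925, 0.031], [-0.0, -0.033, -0.999]]
ft_force: [1.0, -0.6, -0.2]
gripper_width: 85.1
finger_force: 0.0
```

```bash
python3 - <<'E'
from h import *
s=manip.observe(); im,d=manip.grab_frame('wrist'); save('w1.png',im); np.savez('w1.npz',im=im,d=d,p=s['ee_pos'],R=s['ee_rot'])
print(s['t'],s['ee_pos'],s['ee_rot'],manip.camera_model('wrist'))
E
```

```text
2.1 [ 580.00160918 -233.0810059   405.12829849] [[ 9.25663856e-01 -3.78150057e-01  1.22049267e-02]
 [-3.78346835e-01 -9.25155035e-01  3.06893080e-02]
 [-3.13714218e-04 -3.30256785e-02 -9.99454454e-01]] {'mtx': array([[268.23915456,   0.        , 260.39576307],
       [  0.        , 268.23915456, 192.57106281],
       [  0.        ,   0.        ,   1.        ]]), 'tool_from_camera': array([[ 1.25069216e-03, -9.53049324e-01, -3.02812519e-01,
         7.67010321e+01],
       [ 9.99998698e-01,  1.50077017e-03, -5.93163927e-04,
         2.35776564e-01],
       [ 1.01976647e-03, -3.02811382e-01,  9.53049960e-01,
         2.98964303e+01],
       [ 0.00000000e+00,  0.00000000e+00,  0.00000000e+00,
         1.00000000e+00]])}
```

View pics/w1.png

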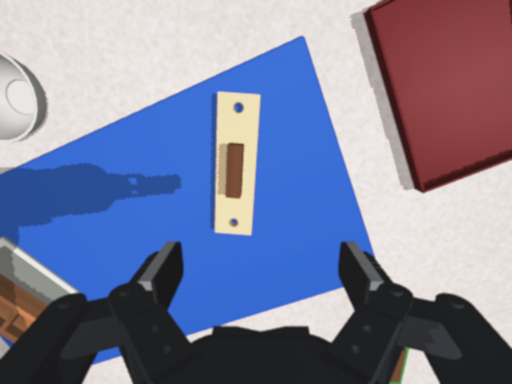

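Wrist view: the lid is at (238,165), with holes at (238,107) and (234,222) and the bar at (234,170). The mould shows at the lower left. The arm is near its reach at this height (tilted 1.9°), so I compute the lid's pose and go lower.

```bash
cat >> h.py <<'E'
def comps(m,amin=20):
    n,l,st,ce=cv2.connectedComponentsWithStats(m.astype(np.uint8)); return [(l==i,st[i],ce[i]) for i in range(1,n) if st[i,4]>=amin]
def lidpose(im,C,ztop):
    hsv=cv2.cvtColor(im,cv2.COLOR_RGB2HSV); m=(hsv[...,0]>12)&(hsv[...,0]<32)&(hsv[...,1]>40)&(hsv[...,1]<150)&(hsv[...,2]>110)
    m=max(comps(m),key=lambda c:c[1][4])[0].astype(np.uint8)
    c,h=cv2.findContours(m,cv2.RETR_CCOMP,cv2.CHAIN_APPROX_NONE); o=max(c,key=cv2.contourArea)
    W=onplane(C,o[:,0],ztop)[:,:2].astype(np.float32); r=cv2.minAreaRect(W); print('outline',r)
    f=np.zeros_like(m); cv2.drawContours(f,[o],-1,1,-1); H=[]
    for q,st,ce in comps((f==1)&(m==0),6):
        print('hole',st,onplane(C,ce,ztop)[0]); H.append((st,onplane(C,ce,ztop)[0]))
    return r,H
E
python3 - <<'E'
from h import *
z=np.load('w1.npz');s=dict(ee_pos=z['p'],ee_rot=z['R']);C=cam('wrist',s);im=z['im']
lidpose(im,C,26)
P=cloud(C,z['d']);print('z lid',P[120:135,225:250,2].mean(),P[205:212,225:245,2].mean(),'bar',P[160:180,230:238,2].mean(),'board',P[210:220,270:300,2].mean())
E
```

```text
outline ((596.1915893554688, -189.93545532226562), (51.70493698120117, 188.9127655029297), 63.81239318847656)
hole [234 102  10  11  83] [ 666.22341133 -225.00008676   26.        ]
hole [226 144  17  53 764] [ 595.49165762 -187.67312268   26.        ]
hole [230 218   8   6  37] [ 528.38308481 -157.12456141   26.        ]
z lid 28.728497056665965 26.891776767057465 bar 46.92198101783514 board 15.139145706329172
```

Call:
{"api": "move_arm", "payload": {"deltas": [[[0,0,-30,0,1],[0,0,-30,0,1],[0,0,-30,0,1],[0,0,-10,0,1],[0,0,0,0,1]]]}}

```text
t: 2.65
ee_pos: [580.0, -232.8, 303.1]
ee_rot: [[0.926, -0.378, 0.008], [-0.378, -0.925, 0.032], [-0.004, -0.033, -0.999]]
ft_force: [-0.3, -0.4, 0.5]
gripper_width: 85.2
finger_force: 0.0
```

```bash
python3 - <<'E'
from h import *
np.set_printoptions(precision=4,suppress=True)
s=manip.observe();print(s['joints'],s['dq'],s['ee_pos'],s['ee_rot'],sep='\n')
E
```

```text
[-22.2638  31.2577  11.0194  70.0201   1.8948 179.9447]
[-0.0259 -1.7877  3.4781  1.4438  0.025  -0.0006]
[ 579.968  -232.7855  303.0779]
[[ 0.9258 -0.3779  0.0084]
 [-0.378  -0.9253  0.0323]
 [-0.0045 -0.0331 -0.9994]]
```

Call:
{"api": "move_arm", "payload": {"deltas": [[[0,0,0,-0.04,1],[0,0,0,-0.04,1],[0,0,0,0,1],[0,0,0,0,1],[0,0,0,0,1]]]}}

```text
t: 3.15
ee_pos: [571.1, -255.5, 305.2]
ee_rot: [[0.909, -0.416, 0.021], [-0.417, -0.908, 0.046], [0.0, -0.05, -0.999]]
ft_force: [0.5, -0.7, -0.2]
gripper_width: 85.4
finger_force: 0.0
```

```bash
python3 - <<'E'
from h import *
np.set_printoptions(precision=4,suppress=True)
s=manip.observe();print(s['joints'],s['dq'],s['ee_pos'],s['ee_rot'],sep='\n')
E
```

```text
[-24.7057  31.1278  11.11    69.9645   2.8895 179.9422]
[ 0.5265  0.2994 -0.4443 -0.1606 -0.039  -0.0124]
[ 571.055  -255.506   305.1743]
[[ 0.9089 -0.4165  0.0214]
 [-0.417  -0.9077  0.0457]
 [ 0.0004 -0.0504 -0.9987]]
```

Joint 6 sits at its 180° limit, which causes the tilt. I'll use the equivalent grasp half a turn round (spin positive by about π).

Call:
{"api": "move_arm", "payload": {"deltas": [[[0,0,0,0.14,1],[0,0,0,0.14,1],[0,0,0,0.14,1],[0,0,0,0.14,1],[0,0,0,0.14,1]]]}}

```text
t: 3.65
ee_pos: [571.2, -254.8, 304.6]
ee_rot: [[0.962, 0.273, -0.014], [0.273, -0.961, 0.048], [-0.001, -0.05, -0.999]]
ft_force: [-0.2, -0.3, 0.1]
gripper_width: 84.9
finger_force: 0.0
```

```bash
python3 - <<'E'
from h import *
np.set_printoptions(precision=4,suppress=True)
s=manip.observe();print(s['joints'],s['dq'],s['ee_pos'],s['ee_rot'],sep='\n')
E
```

```text
[-24.4969  32.0134  12.5149  72.3986   2.1767 139.6188]
[  0.5081   1.447    2.4467   4.1912  -2.399  -79.0171]
[ 571.2132 -254.8497  304.6008]
[[ 0.962   0.2727 -0.0144]
 [ 0.2731 -0.9608  0.0483]
 [-0.0006 -0.0504 -0.9987]]
```

The tilt turns with the tool, so it has to be undone at the opposite joint 6 limit, where pushing produces the reverse tilt. I have plenty of time for this, so I'm spinning there now.

Call:
{"api": "move_arm", "payload": {"deltas": [[[0,0,0,0.145,1],[0,0,0,0.145,1],[0,0,0,0.145,1],[0,0,0,0.145,1],[0,0,0,0.145,1]]]}}

```text
t: 4.15
ee_pos: [571.2, -254.9, 304.6]
ee_rot: [[0.539, 0.841, -0.043], [0.842, -0.538, 0.027], [-0.001, -0.05, -0.999]]
ft_force: [0.5, -0.2, -0.5]
gripper_width: 85.2
finger_force: 0.0
```

Call:
{"api": "move_arm", "payload": {"deltas": [[[0,0,0,0.145,1],[0,0,0,0.145,1],[0,0,0,0.145,1],[0,0,0,0.145,1],[0,0,0,0.145,1]]]}}

```text
t: 4.65
ee_pos: [571.3, -254.8, 304.6]
ee_rot: [[-0.155, 0.987, -0.049], [0.988, 0.155, -0.008], [-0.001, -0.05, -0.999]]
ft_force: [-0.0, 0.5, -0.4]
gripper_width: 85.3
finger_force: 0.0
```

Call:
{"api": "move_arm", "payload": {"deltas": [[[0,0,0,0.145,1],[0,0,0,0.145,1],[0,0,0,0.145,1],[0,0,0,0.145,1],[0,0,0,0.145,1]]]}}

```text
t: 5.15
ee_pos: [571.2, -254.8, 304.6]
ee_rot: [[-0.771, 0.636, -0.031], [0.636, 0.77, -0.039], [-0.001, -0.05, -0.999]]
ft_force: [0.2, 0.5, -0.6]
gripper_width: 85.9
finger_force: 0.0
```

Call:
{"api": "move_arm", "payload": {"deltas": [[[0,0,0,0.145,1],[0,0,0,0.145,1],[0,0,0,0.145,1],[0,0,0,0.145,1],[0,0,0,0.145,1]]]}}

```text
t: 5.65
ee_pos: [571.2, -254.8, 304.7]
ee_rot: [[-0.999, -0.035, 0.003], [-0.035, 0.998, -0.05], [-0.001, -0.05, -0.999]]
ft_force: [0.9, -0.2, -0.4]
gripper_width: 85.5
finger_force: 0.0
```

Call:
{"api": "move_arm", "payload": {"deltas": [[[0,0,0,0.145,1],[0,0,0,0.145,1],[0,0,0,0.145,1],[0,0,0,0.145,1],[0,0,0,0.145,1]]]}}

```text
t: 6.15
ee_pos: [571.2, -254.8, 304.7]
ee_rot: [[-0.725, -0.688, 0.035], [-0.689, 0.724, -0.036], [-0.001, -0.05, -0.999]]
ft_force: [-0.5, -0.4, 0.4]
gripper_width: 85.5
finger_force: 0.0
```

Call:
{"api": "move_arm", "payload": {"deltas": [[[0,0,0,0.145,1],[0,0,0,0.145,1],[0,0,0,0.145,1],[0,0,0,0.145,1],[0,0,0,0.145,1]]]}}

```text
t: 6.65
ee_pos: [571.2, -254.8, 304.7]
ee_rot: [[-0.085, -0.995, 0.05], [-0.996, 0.085, -0.003], [-0.001, -0.05, -0.999]]
ft_force: [0.1, -0.4, -0.4]
gripper_width: 86.0
finger_force: 0.0
```

Call:
{"api": "move_arm", "payload": {"deltas": [[[0,0,0,0.145,1],[0,0,0,0.145,1],[0,0,0,0.145,1],[0,0,0,0.1,1],[0,0,0,0,1]]]}}

```text
t: 7.15
ee_pos: [571.2, -254.9, 304.6]
ee_rot: [[0.429, -0.902, 0.045], [-0.903, -0.428, 0.022], [-0.001, -0.05, -0.999]]
ft_force: [0.5, 0.3, 0.3]
gripper_width: 85.2
finger_force: 0.0
```

```bash
python3 - <<'E'
from h import *
np.set_printoptions(precision=4,suppress=True)
s=manip.observe();print(s['joints'],s['dq'],s['ee_pos'],s['ee_rot'],sep='\n')
E
```

```text
[ -24.5146   30.325     9.6642   67.5172    2.2371 -139.8684]
[-0.0358 -0.004  -0.2101 -0.2865 -0.0217  4.3058]
[ 571.204  -254.9065  304.6064]
[[ 0.4288 -0.9023  0.0451]
 [-0.9034 -0.4282  0.0223]
 [-0.0008 -0.0503 -0.9987]]
```

Call:
{"api": "move_arm", "payload": {"deltas": [[[0,0,0,0.14,1],[0,0,0,0.14,1],[0,0,0,0.14,1],[0,0,0,0.14,1],[0,0,0,0.14,1]]]}}

```text
t: 7.65
ee_pos: [571.6, -254.0, 304.6]
ee_rot: [[0.91, -0.415, 0.02], [-0.415, -0.909, 0.045], [-0.001, -0.049, -0.999]]
ft_force: [0.4, -0.4, 0.0]
gripper_width: 85.2
finger_force: 0.0
```

Call:
{"api": "move_arm", "payload": {"deltas": [[[0,0,0,0.05,1],[0,0,0,0.05,1],[0,0,0,0,1],[0,0,0,0,1],[0,0,0,0,1]]]}}

```text
t: 8.15
ee_pos: [582.8, -225.8, 304.7]
ee_rot: [[0.93, -0.368, 0.009], [-0.368, -0.93, 0.026], [-0.001, -0.028, -1.0]]
ft_force: [-0.2, 0.1, -0.4]
gripper_width: 85.5
finger_force: 0.0
```

```bash
python3 - <<'E'
from h import *
np.set_printoptions(precision=4,suppress=True)
s=manip.observe();print(s['joints'],s['dq'],s['ee_pos'],s['ee_rot'],sep='\n')
E
```

```text
[ -21.505    31.1031   11.0158   69.9599    1.5879 -179.934 ]
[-0.6488  0.0133  0.0028  0.0323 -0.0036 -0.0611]
[ 582.791  -225.7509  304.7192]
[[ 0.93   -0.3675  0.0094]
 [-0.3677 -0.9296  0.0261]
 [-0.0009 -0.0277 -0.9996]]
```

The tilt is halving as predicted, so I push 0.128 rad more.

Call:
{"api": "move_arm", "payload": {"deltas": [[[0,0,0,0.05,1],[0,0,0,0.05,1],[0,0,0,0.026,1],[0,0,0,0,1],[0,0,0,0,1]]]}}

```text
t: 8.65
ee_pos: [595.2, -189.2, 304.7]
ee_rot: [[0.953, -0.304, -0.001], [-0.304, -0.953, 0.001], [-0.001, -0.001, -1.0]]
ft_force: [0.9, 0.1, -0.8]
gripper_width: 85.2
finger_force: 0.0
```

```bash
python3 - <<'E'
from h import *
np.set_printoptions(precision=4,suppress=True)
s=manip.observe();print(s['joints'],s['dq'],s['ee_pos'],s['ee_rot'],sep='\n')
E
```

```text
[ -17.6431   31.0634   10.9562   69.9634    0.037  -179.9437]
[-0.8456 -0.0389 -0.0505  0.0556  0.0041  0.0651]
[ 595.1946 -189.211   304.7169]
[[ 0.9527 -0.304  -0.001 ]
 [-0.304  -0.9527  0.001 ]
 [-0.0012 -0.0006 -1.    ]]
```

The tool is level again and already over the lid. I spin to the lid's angle (-26.2°) and take a closer look.

Call:
{"api": "move_arm", "payload": {"deltas": [[[0.5,-0.5,-10,-0.05,1],[0.5,-0.5,-10,-0.05,1],[0,0,0,-0.048,1],[0,0,0,0,1],[0,0,0,0,1]]]}}

```text
t: 9.15
ee_pos: [596.0, -191.2, 284.9]
ee_rot: [[0.897, -0.442, -0.0], [-0.442, -0.897, 0.001], [-0.001, -0.001, -1.0]]
ft_force: [-0.7, -0.3, 0.2]
gripper_width: 85.2
finger_force: 0.0
```

```bash
python3 - <<'E'
from h import *
s=manip.observe(); im,d=manip.grab_frame('wrist'); save('w2.png',im); np.savez('w2.npz',im=im,d=d,p=s['ee_pos'],R=s['ee_rot'])
C=cam('wrist',s); print(s['ee_pos'],np.degrees(np.arctan2(s['ee_rot'][1,0],s['ee_rot'][0,0])))
lidpose(im,C,26)
hsv=cv2.cvtColor(im,cv2.COLOR_RGB2HSV); print(hsv[192,240:280:5])
E
```

```text
[ 595.98151757 -191.2164132   284.87497476] -26.219596361839567
outline ((596.0845947265625, -189.94317626953125), (51.43839645385742, 189.2355194091797), 63.88006591796875)
hole [252  98  16  16 209] [ 666.24717059 -224.65011318   26.        ]
hole [ 248  160   23   81 1765] [ 594.22692757 -188.95313493   26.        ]
hole [255 266  10   6  38] [ 529.83117433 -157.55397182   26.        ]
[[ 19  77 186]
 [ 19  77 185]
 [ 11 134 114]
 [ 10 134 114]
 [ 10 136 122]
 [ 10 136 120]
 [ 12 116 127]
 [ 22  60 239]]
```

View pics/w2.png

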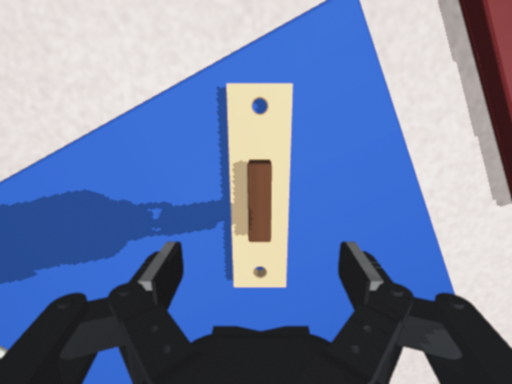

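The wrist view shows the lid centred between the fingers (bar at 259,200; holes at 260,105 and 260,272) and aligned. I go down with a 1 mm correction, then close.

Call:
{"api": "move_arm", "payload": {"deltas": [[[0,1,-30,0,1],[0,0,-30,0,1],[0,0,-20,0,1],[0,0,-5,0,1],[0,0,0,0,1]]]}}

```text
t: 9.7
ee_pos: [595.8, -189.8, 199.2]
ee_rot: [[0.897, -0.442, -0.002], [-0.442, -0.897, 0.002], [-0.003, -0.001, -1.0]]
ft_force: [0.5, -0.9, -0.2]
gripper_width: 85.5
finger_force: 0.0
```

Call:
{"api": "move_arm", "payload": {"deltas": [[[0,0,0,0,0],[0,0,0,0,0],[0,0,0,0,0],[0,0,0,0,0],[0,0,0,0,0]]], "grip_force": 45}}

```text
t: 10.2
ee_pos: [596.4, -189.9, 200.7]
ee_rot: [[0.897, -0.442, 0.001], [-0.442, -0.897, 0.001], [0.001, -0.001, -1.0]]
ft_force: [-0.2, -0.3, -1.6]
gripper_width: 19.0
finger_force: 44.7
```

Call:
{"api": "move_arm", "payload": {"deltas": [[[0,0,0,0,0],[0,0,0,0,0],[0,0,0,0,0],[0,0,0,0,0],[0,0,0,0,0]]]}}

```text
t: 10.7
ee_pos: [596.3, -189.9, 200.6]
ee_rot: [[0.897, -0.442, 0.001], [-0.442, -0.897, 0.001], [0.0, -0.001, -1.0]]
ft_force: [-1.0, 0.1, 5.5]
gripper_width: 19.0
finger_force: 45.5
```

Gripped at 19 mm. I lift straight up first.

Call:
{"api": "move_arm", "payload": {"deltas": [[[0,0,15,0,0],[0,0,30,0,0],[0,0,35,0,0],[0,0,30,0,0],[0,0,25,0,0]]]}}

```text
t: 11.2
ee_pos: [595.9, -189.7, 335.6]
ee_rot: [[0.897, -0.442, -0.001], [-0.442, -0.897, 0.002], [-0.002, -0.001, -1.0]]
ft_force: [0.7, -0.0, -1.6]
gripper_width: 19.2
finger_force: 44.7
```

Call:
{"api": "move_arm", "payload": {"deltas": [[[-3,25,0,-0.14,0],[-3,25,0,-0.14,0],[-3,25,0,-0.14,0],[-3,25,0,-0.14,0],[-3,25,0,-0.14,0]]]}}

```text
t: 11.7
ee_pos: [580.4, -63.7, 333.5]
ee_rot: [[0.396, -0.918, -0.002], [-0.918, -0.396, 0.002], [-0.003, 0.001, -1.0]]
ft_force: [-0.0, 0.4, -1.6]
gripper_width: 19.3
finger_force: 44.7
```

```bash
python3 - <<'E'
from h import *
s=manip.observe(); print(s['t'],s['joints'],s['ee_pos'],s['ee_rot'],s['ft_force'],s['gripper_width'])
im,d=manip.grab_frame('wrist'); save('w3.png',im)
E
```

```text
11.7 [-6.29013274e+00  2.54686340e+01  6.28676522e+00  7.09423043e+01
  1.05454260e-01 -1.19608623e+02] [580.43450685 -63.73848723 333.51669178] [[ 3.95837433e-01 -9.18318526e-01 -1.95252229e-03]
 [-9.18316717e-01 -3.95841048e-01  2.06689049e-03]
 [-2.67095229e-03  9.74881231e-04 -9.99995958e-01]] [-0.03262367  0.42342609 -1.57179527] 19.293319187339648
```

View pics/w3.png

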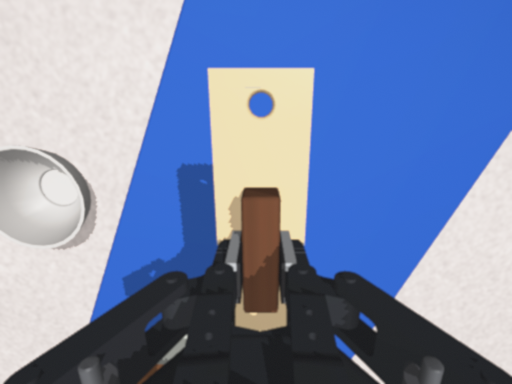

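The lid is held straight, with its front hole at (260,104). I turn it to the mould's angle and stop about 120 mm beside the mould, so the wrist camera can see the pins.

Call:
{"api": "move_arm", "payload": {"deltas": [[[1.5,14,0,-0.14,0],[1.5,14,0,-0.14,0],[1.5,14,0,-0.14,0],[1.5,14,0,-0.14,0],[1.5,14,0,-0.14,0]]]}}

```text
t: 12.25
ee_pos: [588.2, 5.8, 333.5]
ee_rot: [[-0.288, -0.958, -0.001], [-0.958, 0.288, 0.001], [-0.001, 0.001, -1.0]]
ft_force: [0.1, -0.5, -2.1]
gripper_width: 18.9
finger_force: 44.7
```

Call:
{"api": "move_arm", "payload": {"deltas": [[[1.5,14,0,-0.14,0],[1.5,14,0,-0.14,0],[1.5,14,0,-0.14,0],[1.5,14,0,-0.14,0],[1.5,14,0,-0.14,0]]]}}

```text
t: 12.75
ee_pos: [595.7, 75.7, 333.5]
ee_rot: [[-0.837, -0.547, -0.001], [-0.547, 0.837, -0.0], [0.001, 0.0, -1.0]]
ft_force: [-0.6, 0.1, -1.1]
gripper_width: 18.9
finger_force: 44.7
```

Call:
{"api": "move_arm", "payload": {"deltas": [[[0,0,0,-0.14,0],[0,0,0,0,0],[0,0,0,0,0],[0,0,0,0,0],[0,0,0,0,0]]]}}

```text
t: 13.25
ee_pos: [596.0, 74.8, 334.6]
ee_rot: [[-0.903, -0.43, 0.001], [-0.43, 0.903, -0.0], [-0.001, -0.001, -1.0]]
ft_force: [0.5, -0.5, -2.9]
gripper_width: 19.0
finger_force: 44.7
```

```bash
python3 - <<'E'
from h import *
s=manip.observe(); print(s['t'],s['joints'],s['ee_pos'],s['ee_rot'],s['ft_force'],s['gripper_width'])
im,d=manip.grab_frame('wrist'); save('w4.png',im); np.savez('w4.npz',im=im,d=d,p=s['ee_pos'],R=s['ee_rot'])
print(np.degrees(np.arctan2(s['ee_rot'][1,0],s['ee_rot'][0,0])))
E
```

```text
13.25 [ 7.16240287e+00  2.72231531e+01  9.22945009e+00  7.19428082e+01
 -2.81307885e-02 -1.82951067e+01] [595.96937302  74.82678266 334.55848361] [[-9.02903898e-01 -4.29840904e-01  1.16065570e-03]
 [-4.29841534e-01  9.02904277e-01 -3.48984993e-04]
 [-8.97952970e-04 -8.13997936e-04 -9.99999266e-01]] [ 0.52655378 -0.47019931 -2.88692994] 19.034646106617174
-154.542485116458
```

View pics/w4.png

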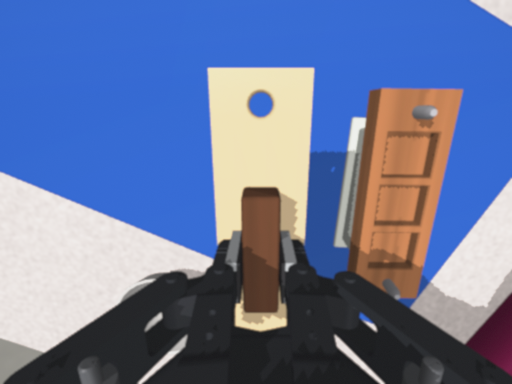

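The mould is fully in view. The far pin has its base at about (417,112) and tip at (433,113); the near pin is at about (390,288). The lid's front hole is at (260,104). I compute both poses from this one view.

```bash
python3 - <<'E'
from h import *
np.set_printoptions(precision=2,suppress=True)
z=np.load('w4.npz');s=dict(ee_pos=z['p'],ee_rot=z['R']);C=cam('wrist',s);im=z['im'];d=z['d'];P=cloud(C,d)
hsv=cv2.cvtColor(im,cv2.COLOR_RGB2HSV)
v,u=np.indices(d.shape); reg=(u>345)&(u<470)&(v>80)&(v<310)
# mould top face by depth
top=reg&(P[...,2]>82)&(P[...,2]<92)&(hsv[...,0]<20)&(hsv[...,1]>100)
q=max(comps(top),key=lambda c:c[1][4]); print('top z',np.median(P[...,2][q[0]]),q[1])
pts=onplane(C,np.c_[u[q[0]],v[q[0]]],86)[:,:2].astype(np.float32); r=cv2.minAreaRect(pts);print('mould rect',r)
pin=reg&(hsv[...,1]<90)&(P[...,2]>85)&(P[...,2]<112)
for m,st,ce in comps(pin,15):
    zz=P[...,2][m]; hi=m&(P[...,2]>zz.max()-2.5)
    c=np.array([u[hi].mean(),v[hi].mean()]); print('pin',st,ce,'zmax',zz.max(),'tip',c,hi.sum(),onplane(C,c,106)[0],'cloud tip',P[hi].mean(0))
# lid
lid=(hsv[...,0]>12)&(hsv[...,0]<32)&(hsv[...,1]>40)&(hsv[...,1]<150)&(hsv[...,2]>110)&(u>195)&(u<325)
q=max(comps(lid),key=lambda c:c[1][4])[0]; zl=np.median(P[...,2][q&(v<180)]);print('lid top z',zl)
hole=[h for h in comps((~lid)&(u>240)&(u<282)&(v>80)&(v<130),50)]
for zt in(160,zl):
  print(zt,'hole',hole[0][2],onplane(C,hole[0][2],zt)[0])
  row=[(v0,u[v0][q[v0]].min(),u[v0][q[v0]].max()) for v0 in range(75,185,5)]
  L=onplane(C,[(a[1]-.5,a[0]) for a in row],zt);Rr=onplane(C,[(a[2]+.5,a[0]) for a in row],zt)
  for n,E in(('L',L),('R',Rr)):
    vx,vy,x0,y0=cv2.fitLine(E[:,:2].astype(np.float32),cv2.DIST_L2,0,.01,.01).ravel(); print(n,np.degrees(np.arctan2(vy,vx)),x0,y0)
  print('width',np.linalg.norm((L-Rr)[:,:2],axis=1).mean(),'front edge',onplane(C,(260,np.nonzero(q[:,240])[0].min()-.5),zt)[0])
E
```

```text
top z 86.88114860543611 [ 354   89  108  208 9088]
mould rect ((546.9082641601562, 185.09078979492188), (188.3122100830078, 64.06072998046875), 24.874067306518555)
pin [380  88  83  18 102] [426.57  90.13] zmax 88.3950724566688 tip [427.28  90.2 ] 97 [465.46 141.09 106.  ] cloud tip [459.75 150.65  87.01]
pin [412 105  26  15 313] [424.31 111.7 ] zmax 108.64394321690293 tip [432.81 112.09] 53 [475.69 153.38 106.  ] cloud tip [475.98 152.74 107.13]
pin [448 116   9  39  39] [452. 135.] zmax 88.69941648403798 tip [451.97 135.11] 35 [482.81 175.7  106.  ] cloud tip [478.9  188.48  87.14]
pin [437 165   9  39  39] [441. 184.] zmax 88.73079030333389 tip [440.91 184.41] 32 [516.62 191.4  106.  ] cloud tip [515.94 205.68  87.14]
pin [426 214   9  39  39] [430. 233.] zmax 88.3684734376018 tip [430.11 232.5 ] 38 [553.63 208.58 106.  ] cloud tip [556.5  224.61  87.02]
pin [382 263  42  36 273] [395.86 287.55] zmax 108.0879927616472 tip [396.19 295.71] 31 [617.18 218.83 106.  ] cloud tip [616.76 218.02 106.92]
lid top z 160.85231992284662
160 hole [260.32 104.17] [523.99  40.94 160.  ]
L 25.417673 546.15564 22.868834
R 25.827074 523.81824 69.637115
width 51.82888788803732 front edge [508.99  33.6  160.  ]
160.85231992284662 hole [260.32 104.17] [524.    40.94 160.85]
L 25.417698 546.03143 22.978996
R 25.827286 523.8257 69.47158
width 51.523358472500256 front edge [509.09  33.65 160.85]
```

Pin tips are at (475.7,153.4) and (617.2,218.8), 155.9 mm apart, which checks out against the 156 mm spec. The mould's centre is (546.4,186.1) at 24.8°. The lid sits at +1.4 / +0.4 mm in the tool frame, so the TCP target is (547.8,186.3) with a spin of -0.012.

Call:
{"api": "move_arm", "payload": {"deltas": [[[-12,28,0,-0.012,0],[-12,28,0,0,0],[-12,28,0,0,0],[-12,27.5,0,0,0],[0,0,0,0,0]]]}}

```text
t: 13.8
ee_pos: [546.6, 189.5, 334.9]
ee_rot: [[-0.906, -0.423, 0.001], [-0.423, 0.906, 0.001], [-0.001, 0.001, -1.0]]
ft_force: [0.2, 0.2, -1.5]
gripper_width: 18.8
finger_force: 44.8
```

Call:
{"api": "move_arm", "payload": {"deltas": [[[0,0,-15,0,0],[0,0,-15,0,0],[0,0,-4,0,0],[0,0,0,0,0],[0,0,0,0,0]]]}}

```text
t: 14.3
ee_pos: [548.5, 186.4, 301.3]
ee_rot: [[-0.908, -0.418, 0.002], [-0.418, 0.908, -0.0], [-0.002, -0.001, -1.0]]
ft_force: [-0.9, -0.1, -0.8]
gripper_width: 19.2
finger_force: 44.8
```

```bash
python3 - <<'E'
from h import *
np.set_printoptions(precision=2,suppress=True)
s=manip.observe(); im,d=manip.grab_frame('wrist'); np.savez('w5.npz',im=im,d=d,p=s['ee_pos'],R=s['ee_rot'])
sd,ds=manip.grab_frame('side'); 
print(s['t'],s['ee_pos'],s['ft_force'],s['gripper_width'],np.degrees(np.arctan2(s['ee_rot'][1,0],s['ee_rot'][0,0])))
a=cv2.resize(im[80:130,230:290],(480,400),interpolation=cv2.INTER_CUBIC)
b=cv2.resize(sd[190:260,170:270],(571,400),interpolation=cv2.INTER_CUBIC)[:,130:450]
save('c5.png',np.hstack([a,b]))
E
```

```text
14.3 [548.45 186.36 301.31] [-0.93 -0.08 -0.79] 19.18173479721185 -155.29413400848918
```

View pics/c5.png

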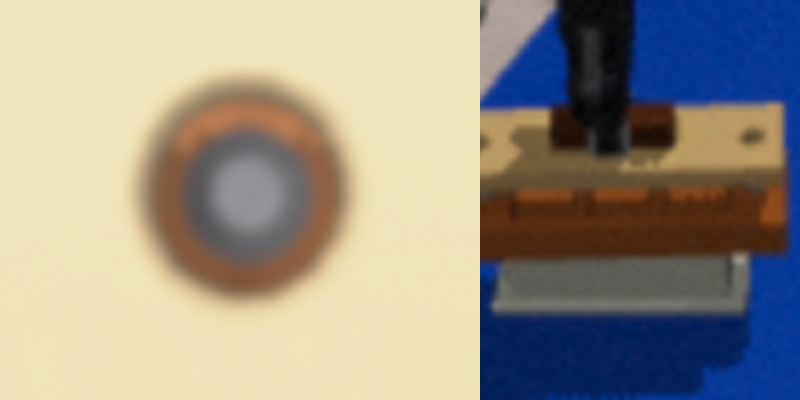

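Through the front hole (left crop), the pin at (246,194) is centred to about 0.5 mm in the hole at (242,187), which is well within clearance. I lower gently.

Call:
{"api": "move_arm", "payload": {"deltas": [[[0,0,-4,0,0],[0,0,-4,0,0],[0,0,-3,0,0],[0,0,-2,0,0],[0,0,0,0,0]]]}}

```text
t: 14.9
ee_pos: [547.8, 186.7, 287.1]
ee_rot: [[-0.908, -0.418, 0.001], [-0.418, 0.908, -0.001], [-0.0, -0.001, -1.0]]
ft_force: [-0.0, 0.9, -1.3]
gripper_width: 18.9
finger_force: 44.8
```

Call:
{"api": "move_arm", "payload": {"deltas": [[[0,0,-3,0,0],[0,0,-3,0,0],[0,0,-3,0,0],[0,0,-2,0,0],[0,0,0,0,0]]]}}

```text
t: 15.4
ee_pos: [547.9, 186.7, 276.2]
ee_rot: [[-0.908, -0.418, 0.001], [-0.418, 0.908, -0.001], [-0.0, -0.001, -1.0]]
ft_force: [-0.5, -0.1, -1.4]
gripper_width: 18.8
finger_force: 44.8
```

Call:
{"api": "move_arm", "payload": {"deltas": [[[0,0,-0.7,0,0],[0,0,-0.7,0,0],[0,0,-0.4,0,0],[0,0,0,0,0],[0,0,0,0,0]]]}}

```text
t: 15.9
ee_pos: [548.0, 186.7, 275.0]
ee_rot: [[-0.908, -0.418, 0.002], [-0.418, 0.908, -0.0], [-0.001, -0.001, -1.0]]
ft_force: [-0.0, -0.7, -1.4]
gripper_width: 18.9
finger_force: 44.8
```

Call:
{"api": "move_arm", "payload": {"deltas": [[[0,0,-0.5,0,0],[0,0,-0.5,0,0],[0,0,-0.3,0,0],[0,0,0,0,0],[0,0,0,0,0]]]}}

```text
t: 16.4
ee_pos: [548.0, 186.7, 274.5]
ee_rot: [[-0.908, -0.418, 0.002], [-0.418, 0.908, -0.0], [-0.002, -0.001, -1.0]]
ft_force: [-2.2, -1.1, 5.1]
gripper_width: 18.9
finger_force: 45.7
```

Contact at 5 N at the expected height, so it is seated. I release.

Call:
{"api": "move_arm", "payload": {"deltas": [[[0,0,0.5,0,1],[0,0,0,0,1],[0,0,0,0,1],[0,0,0,0,1],[0,0,0,0,1]]]}}

```text
t: 16.9
ee_pos: [548.0, 186.7, 273.9]
ee_rot: [[-0.908, -0.418, 0.001], [-0.418, 0.908, -0.0], [-0.001, -0.001, -1.0]]
ft_force: [-0.3, -1.1, 0.9]
gripper_width: 85.2
finger_force: 0.0
```

Call:
{"api": "move_arm", "payload": {"deltas": [[[0,0,15,0,1],[0,0,15,0,1],[0,0,10,0,1],[0,0,0,0,1],[0,0,0,0,1]]]}}

```text
t: 17.4
ee_pos: [548.0, 186.7, 313.9]
ee_rot: [[-0.908, -0.418, 0.002], [-0.418, 0.908, -0.0], [-0.001, -0.001, -1.0]]
ft_force: [-0.1, 0.2, -0.1]
gripper_width: 85.2
finger_force: 0.0
```

```bash
python3 - <<'E'
from h import *
np.set_printoptions(precision=2,suppress=True)
s=manip.observe(); im,d=manip.grab_frame('wrist'); np.savez('w6.npz',im=im,d=d,p=s['ee_pos'],R=s['ee_rot'])
sd,ds=manip.grab_frame('side')
C=cam('wrist',s);P=cloud(C,d);print(s['t'],s['ee_pos'],s['gripper_width'])
r,H=lidpose(im,C,100)
hsv=cv2.cvtColor(im,cv2.COLOR_RGB2HSV); lid=(hsv[...,0]>12)&(hsv[...,0]<32)&(hsv[...,1]>40)&(hsv[...,1]<150)&(hsv[...,2]>110)
q=max(comps(lid),key=lambda c:c[1][4])[0]; X=P[q]; A=np.c_[X[:,:2]-X[:,:2].mean(0),np.ones(len(X))]
print('lid plane (mrad,mrad,z)',np.linalg.lstsq(A,X[:,2],rcond=None)[0]*[1e3,1e3,1],len(X))
a=im[40:384,140:400]; b=cv2.resize(sd[190:260,170:270],(491,344),interpolation=cv2.INTER_CUBIC)
save('c6.png',np.hstack([a,b]))
E
```

```text
17.4 [547.99 186.71 313.93] 85.19322723795491
outline ((547.2266235351562, 186.8288116455078), (189.8612823486328, 54.335540771484375), 24.83733367919922)
hole [252  96  17  18 237] [475.8  153.69 100.  ]
hole [ 246  172   30  100 2765] [550.38 188.28 100.  ]
hole [254 297  13  15 138] [618.05 219.4  100.  ]
lid plane (mrad,mrad,z) [-12.37  -1.09 101.25] 14892
```

View pics/c6.png

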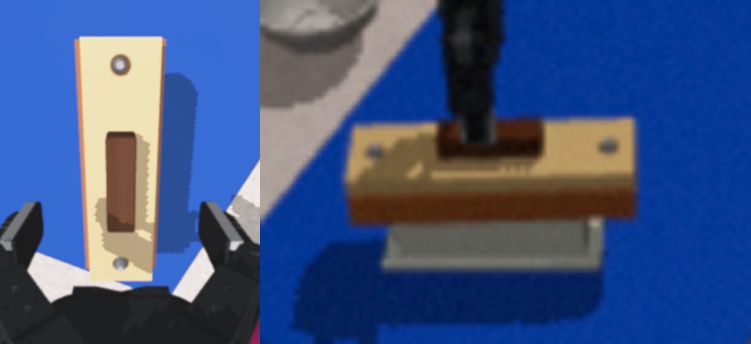

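Both pins stand through the lid's holes (wrist crop 120,65 and 120,264), and the side crop shows no gap, so it is flush. I go down with open fingers to grip the lower half: TCP z about 227, which leaves the gripper body about 6 mm above the bar.

Call:
{"api": "move_arm", "payload": {"deltas": [[[-1,0,-25,0,1],[0,0,-25,0,1],[0,0,-20,0,1],[0,0,-12,0,1],[0,0,-5,0,1]]]}}

```text
t: 18.0
ee_pos: [546.3, 186.5, 225.1]
ee_rot: [[-0.908, -0.418, -0.002], [-0.418, 0.908, -0.001], [0.002, -0.001, -1.0]]
ft_force: [0.3, -0.3, -0.5]
gripper_width: 85.4
finger_force: 0.0
```

Call:
{"api": "move_arm", "payload": {"deltas": [[[0,0,0,0,1],[0,0,0,0,1],[0,0,0,0,0],[0,0,0,0,0],[0,0,0,0,0]]], "grip_force": 80}}

```text
t: 18.5
ee_pos: [547.7, 186.8, 228.7]
ee_rot: [[-0.908, -0.418, 0.005], [-0.418, 0.908, 0.0], [-0.004, -0.002, -1.0]]
ft_force: [0.2, -0.3, 6.1]
gripper_width: 60.8
finger_force: 89.7
```

Call:
{"api": "move_arm", "payload": {"deltas": [[[0,0,0,0,0],[0,0,0,0,0],[0,0,0,0,0],[0,0,0,0,0],[0,0,0,0,0]]]}}

```text
t: 19.0
ee_pos: [547.7, 186.8, 228.7]
ee_rot: [[-0.908, -0.418, 0.005], [-0.418, 0.908, 0.0], [-0.004, -0.002, -1.0]]
ft_force: [-0.8, -0.5, 5.5]
gripper_width: 60.8
finger_force: 89.7
```

Gripped at 60.8 mm. I lift slowly at first.

Call:
{"api": "move_arm", "payload": {"deltas": [[[0,0,2,0,0],[0,0,4,0,0],[0,0,4,0,0],[0,0,4,0,0],[0,0,1,0,0]]]}}

```text
t: 19.5
ee_pos: [547.2, 186.8, 242.5]
ee_rot: [[-0.908, -0.418, 0.002], [-0.418, 0.908, -0.0], [-0.002, -0.001, -1.0]]
ft_force: [0.2, 0.5, -3.3]
gripper_width: 60.8
finger_force: 88.7
```

```bash
python3 - <<'E'
from h import *
np.set_printoptions(precision=3,suppress=True)
s=manip.observe();print(s['t'],s['ee_pos'],s['ee_rot'],s['ft_force'],s['ft_torque'],s['gripper_width'])
im,d=manip.grab_frame('wrist');s=manip.observe();sd,_=manip.grab_frame('side')
C=cam('wrist',s);P=cloud(C,d)
hsv=cv2.cvtColor(im,cv2.COLOR_RGB2HSV); lid=(hsv[...,0]>12)&(hsv[...,0]<32)&(hsv[...,1]>40)&(hsv[...,1]<150)&(hsv[...,2]>110)
q=max(comps(lid),key=lambda c:c[1][4])[0]; X=P[q]; A=np.c_[(X-s['ee_pos'])@s['ee_rot'][:,:2],np.ones(len(X))]
print('lid plane in tool x,y',np.linalg.lstsq(A,X[:,2],rcond=None)[0]*[1e3,1e3,1],len(X))
z=np.load('w6.npz');C=cam('wrist',dict(ee_pos=z['p'],ee_rot=z['R']));P=cloud(C,z['d']);hsv=cv2.cvtColor(z['im'],cv2.COLOR_RGB2HSV)
lid=(hsv[...,0]>12)&(hsv[...,0]<32)&(hsv[...,1]>40)&(hsv[...,1]<150)&(hsv[...,2]>110)
q=max(comps(lid),key=lambda c:c[1][4])[0]; X=P[q]; A=np.c_[(X-z['p'])@z['R'][:,:2],np.ones(len(X))]
print('before',np.linalg.lstsq(A,X[:,2],rcond=None)[0]*[1e3,1e3,1])
E
```

```text
19.5 [547.161 186.809 242.485] [[-0.908 -0.418  0.002]
 [-0.418  0.908 -0.   ]
 [-0.002 -0.001 -1.   ]] [ 0.221  0.482 -3.262] [ 0.003 -0.029  0.038] 60.83527044752858
lid plane in tool x,y [ 10.464  11.563 114.377] 31855
before [ 11.64    3.692 101.026]
```

The mould is holding: the lid rose with it and stayed level. I lift the remaining 86 mm or so.

Call:
{"api": "move_arm", "payload": {"deltas": [[[0,0,8,0,0],[0,0,12,0,0],[0,0,12,0,0],[0,0,12,0,0],[0,0,10,0,0]]]}}

```text
t: 20.1
ee_pos: [547.3, 186.8, 298.0]
ee_rot: [[-0.908, -0.418, 0.003], [-0.418, 0.908, 0.0], [-0.003, -0.001, -1.0]]
ft_force: [0.0, -0.6, -4.2]
gripper_width: 60.6
finger_force: 88.7
```

Call:
{"api": "move_arm", "payload": {"deltas": [[[0,0,10,0,0],[0,0,10,0,0],[0,0,8,0,0],[0,0,4,0,0],[0,0,0,0,0]]]}}

```text
t: 20.6
ee_pos: [547.2, 186.8, 328.8]
ee_rot: [[-0.908, -0.418, 0.003], [-0.418, 0.908, 0.0], [-0.002, -0.001, -1.0]]
ft_force: [-0.7, 0.5, -4.0]
gripper_width: 60.4
finger_force: 88.7
```

Call:
{"api": "move_arm", "payload": {"deltas": [[[0,0,0,0,0],[0,0,0,0,0],[0,0,0,0,0],[0,0,0,0,0],[0,0,0,0,0]]]}}

```text
t: 21.1
ee_pos: [547.0, 186.7, 327.9]
ee_rot: [[-0.908, -0.418, 0.001], [-0.418, 0.908, -0.001], [-0.001, -0.001, -1.0]]
ft_force: [0.3, -0.3, -3.9]
gripper_width: 60.8
finger_force: 88.7
```

```bash
python3 - <<'E'
from h import *
np.set_printoptions(precision=3,suppress=True)
s=manip.observe();print(s['t'],s['ee_pos'],s['ee_rot'],s['ft_force'],s['gripper_width'],s['finger_force'],s['dq'])
im,d=manip.grab_frame('wrist');sd,_=manip.grab_frame('side')
a=im[0:384,140:400]; b=cv2.resize(sd[140:260,150:290],(448,384),interpolation=cv2.INTER_CUBIC)
save('c7.png',np.hstack([a,b]))
E
```

```text
21.1 [546.983 186.711 327.865] [[-0.908 -0.418  0.001]
 [-0.418  0.908 -0.001]
 [-0.001 -0.001 -1.   ]] [ 0.288 -0.343 -3.94 ] 60.75349844145338 88.65536481142044 [-0.014 -0.155  0.061 -0.049  0.036  0.081]
```

View pics/c7.png

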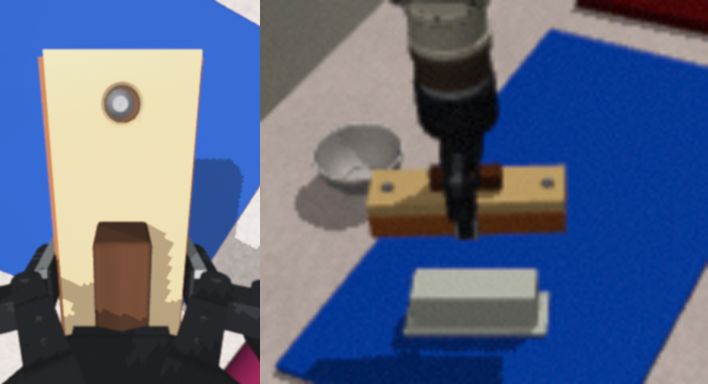

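The closed mould hangs level about 10 cm above the empty stand, with the lid flush and the pin showing in its hole (120,103). The arm is steady, so I hand in.

```bash
python3 -c "
from workcell import manip
print(manip.hand_in())"
```

```text
the job is handed in; nothing more can be done
None
```

The job is handed in at about 21 s: the lid is seated flush on both pins, and the arm is holding the closed mould level and steady by its lower half, about 10 cm above the stand.

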